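# Close an instrument case and fasten its quarter-turn stud

### The arm

A 6-joint arm with a two-finger parallel gripper is mounted at the origin on a cart in front of the work surface, level with it; the furniture and walls round the work are solid. World frame = base frame: x ahead of the robot, y to its left, z up, the work surface at z = 0. Lengths are in m, angles in rad, forces in N, time in s.
With the tool pointing down it reaches from about 0.35 to 0.775 m from the base axis. Payload 7.3 kg.
Tool frame: the origin (TCP) lies at the very end of the fingers, on their centre line; the grasp point (between the pads) lies 19 mm behind it; z points along the fingers, y is the line along which they close (so a half turn about z gives the same grasp; the last joint's range is limited). The gripper opens to 92 mm and grips with 3 to 60 N. Pads are 19 mm wide; open, the fingers measure 130 mm over their backs; the gripper's body (75 mm by 190 mm) begins 47 mm behind the grasp point.
Start: joints at [-1.342, 0.342, 1.524, -0, 1.275, -0.146], TCP at [0.192, -0.489, 0.227] pointing down, gripper open.
Joint ranges: [-2.53, 2.53], [-0.77, 2.02], [0.04, 2.7], [-1, 4.14], [0.28, 2.66], [-3.11, 3.11]. Speed limits (rad/s): [2.57, 2.57, 3.14, 3.14, 3.14, 3.14].

### API

Orientations are given as [roll, pitch, yaw] about the fixed x, y, z axes, in that order (R = Rz(yaw) Ry(pitch) Rx(roll)).
In Python, from cell import robot, read_camera, get_calibration gives the robot as it stands. The module is installed in compiled form; this text tells all that it offers.
- The arm moves only by the tool send_rows, never from a script. Its argument "plan" is a list of rows, each a list of 2 entries, a list of its own where there are three numbers: the shift along the tool's x, y, z as a fraction of full scale, then the turn, a rotation vector about the tool's x, y, z as a fraction of full scale. A call has exactly 10 rows; each row shifts and turns the commanded pose from where the row before left it, along the tool's axes as they then stand; what a row does not reach is not made up. Full scale, the value 1, is 0.025 m for a shift and 90 degrees for a turn. A row lasts 1/8 s, in which the tool goes at most 62.5 mm and 10.7 degrees, less where a joint would pass 70% of its speed; a pose out of reach is approached as far as the arm can. A call with a number of a shift or a turn outside -1 to 1 is refused whole. A call with a gripper value outside its range is refused whole. "gripper" is the opening, from -1 (shut) to 1 (fully open), so that 0 is half open, set as the call begins (left out, the last holds). The fingers move at their own pace and stop on an object; "force" is the grip in N (left out, the last holds). Time passes only in rows, so rows that do not move let the fingers close, or fill a call up. It gives the time, the measured TCP pose, the force, the opening and the grip force at its end, in the units of the state.
- robot.observe(): the state, without advancing time (a new reading comes with each control period).
- read_camera(name): name is "side" or "top"; returns (picture, depth): 420x560x3 uint8, blue, green, red; 420x560 float32, m along the optical axis (not along the pixel's ray), 0 where there is no reading.
- get_calibration(name): a dict with "intrinsics" (3x3 intrinsics, pixels), "rvec" (rotation vector, rad) and "tvec" (3), from world to camera coordinates, as OpenCV has them. Camera axes: x right, y down, z forward; pixel columns grow to the right and rows downward; lengths in m; the calibration is good to about 2 mm. A picture is of the moment at which its call begins. get_calibration takes no time and is no camera call.
- robot.hand_in(): hands the job in; it is judged then, once.
The state is a dict: "time": time; "qpos": joint angles; "qvel": joint speeds; "joint_efforts": joint torques, N m; "tool_pos": TCP position; "tool_rot": TCP orientation; "contact_force": force on the tool from outside, world axes, zero at the start; "torque": the same for the moment, N m; "opening": finger opening in m; "grip_force": force on a finger pad.
Only numpy, scipy, OpenCV 4.12 (cv2) and the standard library are available. Lean on these libraries where they do the work, as an engineer would, in place of code of your own. Each camera call takes 0.05 s, during which the arm holds its last target. There are 200 camera calls.

### The job

The board is fitted, so the small grey case can be closed. Push its hinged cover fully shut, then take the cover key from its block and use it to fasten the slotted stud at the front of the cover: press the stud in against its spring, turn it clockwise, about a quarter turn, under its lips until you feel the stop, and let it spring up into its catch; the stud is to be touched with the key only, and handled gently, neither bottomed hard nor forced against a stop. Put the key back, fully down in its hole, and leave the other things on the bench alone.

Things in the scene. Friction and masses are not known exactly. Their poses are not given: they have to be found in the camera images.
- case: open-topped grey die-cast case, 124 (x) x 156 (y) x 52 mm tall, screwed down, a green circuit board inside, two black cable glands in its +y wall. Origin: centre of its underside; z up; x points from the stud side to the hinge side. The cover's hinge axis runs along y at x = 68 mm, z = 55 mm. Cover shut: its top face is at z = 57 mm, the stud's axis upright at x = -40 mm, y = 0
- cover (a joint): hinge of the cover, rad: 0 shut, growing as its front edge rises (0.4 to 0.75 at the start). The cover is a grey metal plate, 126 x 160 x 4 mm. The hinge is stiff: the cover stays where it is left and takes about 2 to 10 N, pressed down near its middle, to move; at 0 it meets a hard stop
- cover_press (a point): point on the cover's top face, 58 mm from the hinge axis and 45 mm to the +y side of its middle line, z axis normal to the cover: a good place to push it down, well clear of the stud, which sits on the middle line 108 mm from the hinge axis
- stud: slotted steel quarter-turn stud, held in the cover; its head is 24 mm across, inside a steel collar 28 mm inside, 37 mm outside, 6 mm tall. It slides in 6.5 mm (spring: 5 N out, 1.8 N more per mm, then a hard bottom) and turns about a quarter turn between end stops, dragging 0.04 N m on its seal. Origin and axes as stud_slot. Spoiled when push and the blade's two side forces add up to over 38 N (0.1 N m of twist makes 14 N)
- stud_slot (a point): centre of the top of the stud's head; x along the slot, z along the axis, out of the cover. The slot is a flat-bottomed recess 19 mm long, 5 mm wide, 5 mm deep, closed at its ends; the key's blade has up to 0.06 rad of play in it either way. Cover shut and stud out, it is 66 mm above the worktop (9 mm above the cover, 3 mm above the collar); fastened, about 64 mm
- stud_pin (a point): middle of the stud's hidden cross-pin (on the axis, 23 mm below the head's top, axes as stud_slot). Counting turn clockwise from slot along the case's x axis (0, end stop; starts at 0 to 0.18), the pin meets two steel lips at 0.30 to 0.90 rad and passes under them only when the stud is pressed in about 4 mm (12 N) or more; its bottom is at 6.5 mm, 16.7 N
- catch (a point): fixed point in the case, on the stud's axis, 41 mm up; its x axis (the case's y) is roughly where the slot ends. Lips, catch and stop sit on one part set by hand: their angle differs from case to case, hidden, to be felt. The turn takes under 0.1 N m up to the stop, somewhere from 1.35 to 1.95 rad; the lips let go 0.06 rad before it. Eased off at the stop the stud rises to about 2 mm below free, caught; eased off earlier it is not
- cover_key: cover key, 95 mm tall, about 90 g, loose, upright in its block. Origin: middle of the blade's tip; z up the key, x along the blade's width. Steel blade 16 (x) x 4.2 (y) mm, its last 1.6 mm ground to a wedge, 14.5 x 2.2 mm at the tip; a flange 28 mm across, 30 to 36 mm above the tip; a 13 mm shank; a flat black grip 42 (x) x 14 (y) x 44 mm, 51 to 95 mm above the tip, to be taken across its 14 mm
- key_grip (a point): middle of the key's flat grip, 73 mm above the blade's tip, axes as the key's
- key_block: grey plastic block, 58 (x) x 86 (y) x 40 mm tall, screwed down, with one large hole for the key and three small empty holes. Origin: centre of its underside
- key_hole (a point): centre of the mouth of the block's large round hole (20 mm across, 34 mm deep), in the block's top face, 40 mm above the worktop. The key is home when its flange rests on the block, its tip 30 mm below this point; it may stand at any angle about its own axis
- magnifier_loupe: black watchmaker's loupe, 37 mm across and 33 mm tall, standing on the worktop between the case and the key block; a bystander, leave it alone
- air_valve: small brass air fitting with a red lever, 16 x 47 x 28 mm, lying to the right of the key block; a bystander, leave it alone
- hex_wrench: small grey hex key, 24 x 92 x 6 mm, lying in front of the case on the left; a bystander, leave it alone
- pocket_torch: black pocket torch, 27 x 109 x 27 mm, lying to the right of the key block; a bystander, leave it alone
- vial: small white sample vial, 35 mm across and 80 mm tall, standing to the left of the case; a bystander, leave it alone

How it is judged:
On the way, in this order (a step that is already met when the one before it is completed fails the run):
1. the cover is pushed shut (value of joint cover below 0.03 rad), for 0.2 s.
2. the stud is pressed in, turned and has sprung up into its catch, the cover shut (value of joint cover below 0.025 rad and angle between the x axis of stud_slot and the y axis of case, either way round below 0.45 rad and z of stud_slot in the frame of case between 0.0628 and 0.0653 m), for 0.2 s.
At the end, for the whole second after the job is handed in: the cover is shut (under 0.025 rad), the slot lies within 0.45 rad of the case's y axis with the head up in the catch (top 62.8 to 65.3 mm above the worktop), and the key rests fully down in its hole (tip within 5 mm of its axis, at most 3 mm short of home, within 0.1 rad of upright) (all of step 2 and horizontal distance between cover_key and key_hole below 0.005 m and z of cover_key in the frame of key_block below 0.013 m and angle between cover_key's own z axis and vertical below 0.1 rad and linear speed of cover_key below 0.02 m/s); the robot touches nothing.
It fails at once if the key loads the stud with more than 38 N, push and side forces of the blade added up (contact force between cover_key and stud above 38 N).
It fails at once if the fingers touch the stud (contact force between the fingers and stud above 1 N).
It fails at once if one of the bystanders (loupe, air fitting, hex key, torch, vial) is moved more than 25 mm (distance of any of magnifier_loupe, air_valve, hex_wrench, pocket_torch, vial from where it was at the start of the episode above 0.025 m).
It also fails if it takes over 72 s, if anything falls off the work surface, if the arm or the gripper's body presses on something with over 40 N, if the wrist force passes 120 N, or if a joint passes its speed limit or range.

## Working session

There is one attempt and no reset: what is moved stays moved. The work goes in short steps, Python scripts to look and compute and a tool call to move; the robot and the scene stay as the last step left them, time stands still between calls to the robot, and variables do not carry over. Pictures are saved under pics/ and viewed, at most 10 in all, crops included, and the job is handed in when it is done.

Besides the shell and the picture viewer there is one more tool, called as name([rows], argument=value, ...), one row to a line, values as JSON. send_rows: Moves the arm, as the interface text tells. Shift numbers are shares of 0.025 m and turn numbers shares of 90 degrees, none past 1 either way. Its arguments: {"type":"object","properties":{"plan":{"type":"array"},"gripper":{"type":"number"},"force":{"type":"number"}},"required":["plan"]}

```bash
mkdir -p pics; cat > h.py <<'E'
import numpy as np, cv2
from cell import robot, read_camera, get_calibration
def cal(n):
    c=get_calibration(n); return np.array(c["intrinsics"]),cv2.Rodrigues(np.array(c["rvec"],float))[0],np.array(c["tvec"],float).ravel()
def pts(n,depth):
    K,R,t=cal(n); v,u=np.mgrid[:420,:560]
    c=np.stack([(u-K[0,2])/K[0,0]*depth,(v-K[1,2])/K[1,1]*depth,depth],-1)
    return (c-t)@R
def ray(n,u,v,z):
    K,R,t=cal(n); d=R.T@np.array([(u-K[0,2])/K[0,0],(v-K[1,2])/K[1,1],1]); o=-R.T@t
    return o+d*(z-o[2])/d[2]
def proj(n,P):
    K,R,t=cal(n); c=R@np.asarray(P,float)+t; c=K@c; return c[:2]/c[2]
E
python3 - <<'E'
from h import *
ims=[]
for n in("top","side"):
    p,d=read_camera(n); np.savez(f"pics/{n}0.npz",p=p,d=d); cv2.imwrite(f"pics/{n}0.png",p)
    K,R,t=cal(n); print(n,K[0,0],-R.T@t,R[2])
print(robot.observe())
E
```

```text
top 401.48328833810353 [0.38441007 0.03224837 1.35986899] [ 0.08874068 -0.00669196 -0.99603228]
side 510.0097655467659 [ 0.48443641 -1.01868698  1.01152689] [ 0.02053129  0.74653992 -0.66502377]
{'time': 0.1, 'qpos': array([-1.34199596e+00,  3.42642573e-01,  1.52489874e+00, -1.51414262e-05,
        1.27539084e+00, -1.45985332e-01]), 'qvel': array([ 0.00182568, -0.00124714, -0.00268506,  0.00034863,  0.00107069,
        0.00190264]), 'joint_efforts': array([ 1.39230200e-03, -4.32006133e+01, -2.44694495e+01,  7.19041144e-02,
        5.25509776e-02, -4.88398518e-05]), 'tool_pos': array([ 0.19213155, -0.48820329,  0.22612783]), 'tool_rot': array([-3.14026530e+00, -1.80527361e-04,  3.74789993e-01]), 'contact_force': array([ 0.00076006, -0.20099966,  0.38766374]), 'torque': array([-0.02214337,  0.01589939,  0.02737111]), 'grip_force': 0.0, 'opening': 0.09132484571798954}
```

View pics/top0.png

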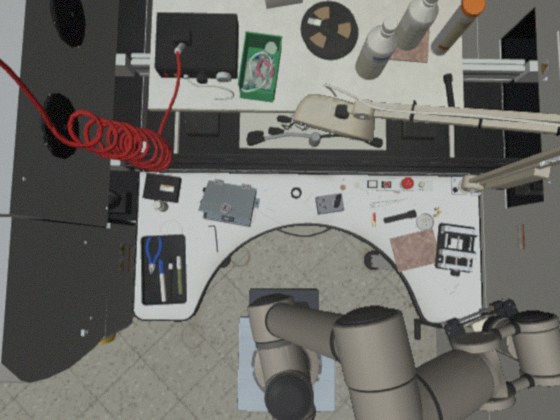

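View pics/side0.png

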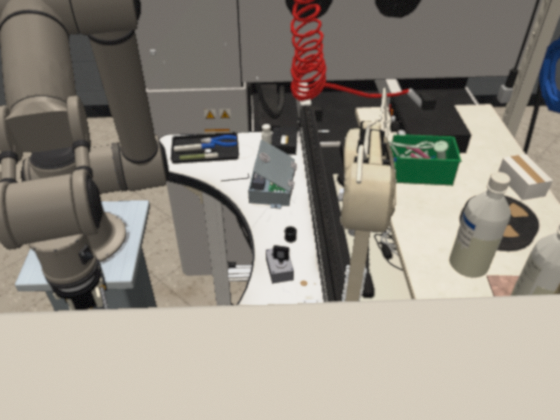

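The top view shows the case at about (228,202), the loupe at (296,193), the key block at (330,203), and the hex key at (213,238). The side view shows the case at (272,180), the loupe at (290,234), and the key and block at (280,262). I'll enlarge both.

```bash
python3 - <<'E'
from h import *
T=np.load("pics/top0.npz"); S=np.load("pics/side0.npz")
a=cv2.resize(T["p"][170:245,190:350],(800,375),interpolation=cv2.INTER_CUBIC)
b=cv2.resize(S["p"][130:220,235:310],(375,450),interpolation=cv2.INTER_CUBIC)[:225*2]
b=cv2.resize(S["p"][130:220,240:310],(175,225),interpolation=cv2.INTER_CUBIC)
c=cv2.resize(S["p"][130:285,235:310],(400,826),interpolation=cv2.INTER_CUBIC)
cv2.imwrite("pics/a.png",a)
im=np.zeros((600,800,3),np.uint8); im[:,:400]=cv2.resize(S["p"][130:220,240:300],(400,600),interpolation=cv2.INTER_CUBIC); im[:,400:]=cv2.resize(S["p"][210:300,255:315],(400,600),interpolation=cv2.INTER_CUBIC)
cv2.imwrite("pics/b.png",im)
P=pts("top",T["d"]);
for (u,v) in [(205,185),(255,188),(203,215),(250,220),(228,200),(215,200),(330,203),(318,196),(340,196),(322,212),(296,193),(163,205),(325,240)]:
    print((u,v),P[v,u].round(3))
E
```

```text
(205, 185) [0.384 0.032 1.36 ]
(255, 188) [0.573 0.111 0.063]
(203, 215) [0.484 0.28  0.05 ]
(250, 220) [0.469 0.126 0.048]
(228, 200) [0.529 0.193 0.096]
(215, 200) [0.528 0.234 0.1  ]
(330, 203) [ 0.53  -0.137  0.037]
(318, 196) [ 0.552 -0.096  0.046]
(340, 196) [ 0.545 -0.16   0.105]
(322, 212) [ 0.5   -0.111  0.037]
(296, 193) [ 0.567 -0.026  0.001]
(163, 205) [0.514 0.409 0.058]
(325, 240) [ 0.422 -0.219 -0.812]
```

View pics/a.png

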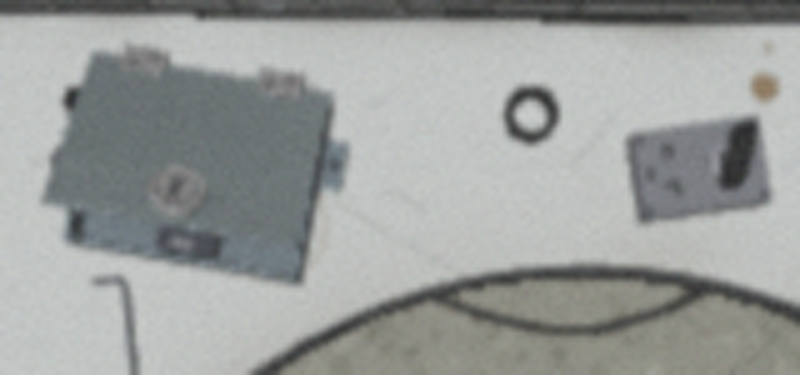

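View pics/b.png

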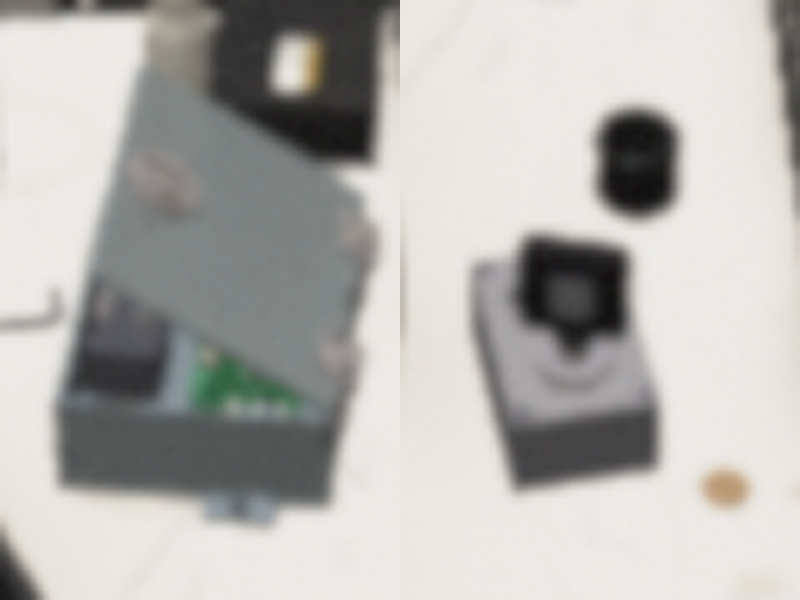

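The enlarged crops show the stud collar at top px (225.4,208) and side px (264.4,157.3), the key grip top near top px (338,194), and the key block at crop (628–770, 118–222). Next I'll measure the cover plane, the stud, the key and the obstacles.

```bash
python3 - <<'E'
from h import *
T=np.load("pics/top0.npz"); S=np.load("pics/side0.npz")
def tri(uvT,uvS):
    A=[];b=[]
    for n,(u,v) in (("top",uvT),("side",uvS)):
        K,R,t=cal(n); d=R.T@np.linalg.inv(K)@[u,v,1]; d/=np.linalg.norm(d); M=np.eye(3)-np.outer(d,d); A.append(M); b.append(M@(-R.T@t))
    x=np.linalg.solve(A[0]+A[1],b[0]+b[1]); return x.round(4),[np.linalg.norm(A[i]@x-b[i]).round(4) for i in(0,1)]
print("stud",tri((225.4,208),(264.4,157.3)))
for n,D,m in (("top",T["d"],(212,188,248,205)),("side",S["d"],(268,150,284,172))):
    P=pts(n,D); u0,v0,u1,v1=m; Q=P[v0:v1,u0:u1].reshape(-1,3); Q=Q[Q[:,2]<.3]
    for _ in range(4):
        c=Q.mean(0); w=np.linalg.svd(Q-c)[2][2]; w*=np.sign(w[2]); r=(Q-c)@w; Q=Q[abs(r)<2.5*r.std()+1e-6]
    print(n,"plane",c.round(4),w.round(3),r.std().round(4),"tilt",np.arccos(w[2]).round(3),"yaw",np.arctan2(-w[1],-w[0]).round(3))
# block top corners (top image)
for u,v in [(628,137),(757,118),(770,200),(642,222)]:
    print("blk",ray("top",190+u/5,170+v/5,.04).round(4))
# case base front corners at z=.052
for u,v in [(70,240),(300,280)]: print("case front",ray("top",190+u/5,170+v/5,.052).round(4))
for u,v in [(95,52),(333,95),(305,255),(42,203)]: print("covercorner",P.shape, ray("top",190+u/5,170+v/5,.057).round(4))
# key dark pixels
Pt=pts("top",T["d"]); g=T["p"].max(2)<70
m=g[190:212,328:346]; v,u=np.nonzero(m); u=u+328; v=v+190
Z=Pt[v,u]; k=Z[:,2]>.095; print("keytop",k.sum(),Z[k].mean(0).round(4)); 
q=Z[k][:,:2]; w=np.linalg.svd(q-q.mean(0))[2]; print("dir",w[0],(q-q.mean(0))@w.T .__class__(w.T).std(0) if 0 else ((q-q.mean(0))@w.T).std(0))
Ps=pts("side",S["d"]); 
sm=np.zeros((420,560),bool); sm[242:262,270:292]=S["p"][242:262,270:292].max(2)<70
Z=Ps[sm]; Z=Z[(Z[:,2]>.055)&(Z[:,2]<.12)]; print("keyside",len(Z),Z.mean(0).round(4),Z.min(0).round(3),Z.max(0).round(3))
# furniture height map
A=Pt.reshape(-1,3)
for x0 in np.arange(.55,.8,.03):
    print(round(x0,2),[round(float(np.max(A[(A[:,0]>x0)&(A[:,0]<x0+.03)&(A[:,1]>y0)&(A[:,1]<y0+.06)&(A[:,2]<1)][:,2],initial=-1)),2) for y0 in np.arange(-.3,.4,.06)])
E
```

```text
stud (array([0.5038, 0.1985, 0.1162]), [np.float64(0.0026), np.float64(0.0026)])
top plane [0.5432 0.1896 0.0872] [ 0.535 -0.083  0.841] 0.0019 tilt 0.572 yaw 2.987
side plane [0.5398 0.2131 0.0919] [ 0.526 -0.082  0.846] 0.0018 tilt 0.562 yaw 2.988
blk [ 0.5476 -0.0891  0.04  ]
blk [ 0.5615 -0.1746  0.04  ]
blk [ 0.507  -0.1832  0.04  ]
blk [ 0.4913 -0.0986  0.04  ]
case front [0.4736 0.2758 0.052 ]
case front [0.4495 0.1254 0.052 ]
covercorner (420, 560, 3) [0.5969 0.2621 0.057 ]
covercorner (420, 560, 3) [0.5706 0.1058 0.057 ]
covercorner (420, 560, 3) [0.4655 0.1221 0.057 ]
covercorner (420, 560, 3) [0.4972 0.2937 0.057 ]
keytop 48 [ 0.5316 -0.1522  0.103 ]
dir [-0.96990231  0.24349436] [0.01050785 0.00355513]
keyside 174 [ 0.535  -0.1613  0.0882] [ 0.517 -0.169  0.059] [ 0.552 -0.154  0.108]
0.55 [0.01, 0.01, 0.11, 0.05, 0.04, 0.01, 0.08, 0.08, 0.09, 0.09, 0.01, 0.04]
0.58 [0.02, 0.01, 0.01, 0.01, 0.04, 0.01, 0.01, 0.06, 0.07, 0.07, 0.28, 0.44]
0.61 [0.1, 0.1, 0.1, 0.1, 0.1, 0.1, 0.1, 0.1, 0.1, 0.1, 0.31, 0.45]
0.64 [0.54, 0.36, 0.38, 0.12, 0.12, 0.12, 0.12, 0.12, 0.12, 0.12, 0.32, 0.45]
0.67 [0.54, 0.5, 0.46, 0.43, 0.38, 0.1, 0.1, 0.1, 0.1, 0.1, 0.3, 0.43]
0.7 [0.51, 0.5, 0.47, 0.43, 0.38, 0.1, 0.11, 0.11, 0.02, 0.02, 0.26, 0.26]
0.73 [0.1, 0.08, 0.47, 0.49, 0.38, 0.13, 0.11, 0.1, 0.08, 0.08, 0.26, 0.26]
0.76 [0.08, -1.0, 0.07, 0.43, 0.37, 0.11, 0.11, 0.08, 0.08, 0.08, 0.25, 0.04]
0.79 [0.12, -1.0, -1.0, -1.0, 0.32, 0.13, 0.13, 0.13, 0.13, 0.13, 0.24, 0.13]
```

send_rows([
  [[0.97,-0.91,0],[0,0,0]],
  [[0.97,-0.91,0],[0,0,0]],
  [[0.97,-0.91,0],[0,0,0]],
  [[0.97,-0.91,0],[0,0,0]],
  [[0.97,-0.91,0],[0,0,0]],
  [[0.97,-0.91,0],[0,0,0]],
  [[0.97,-0.91,0],[0,0,0]],
  [[0.97,-0.91,0],[0,0,0]],
  [[0.97,-0.91,0],[0,0,0]],
  [[0.97,-0.91,0],[0,0,0]],
], gripper=-1, force=20)

```text
time: 1.35
tool_pos: [0.3348, -0.1869, 0.2265]
tool_rot: [-3.141, 0.0, 0.375]
contact_force: [0.9, -0.6, -0.2]
opening: 0.0006
grip_force: 0.0
```

send_rows([
  [[0.97,-0.91,0],[0,0,0]],
  [[0.97,-0.91,0],[0,0,0]],
  [[0.97,-0.91,0],[0,0,0]],
  [[0.97,-0.91,0],[0,0,0]],
  [[0.97,-0.91,0],[0,0,0]],
  [[0.97,-0.91,0],[0,0,0]],
  [[0.97,-0.91,0],[0,0,0]],
  [[0.97,-0.91,0],[0,0,0]],
  [[0.97,-0.91,0],[0,0,0]],
  [[0.97,-0.91,0],[0,0,0]],
])

```text
time: 2.6
tool_pos: [0.4771, 0.1134, 0.2264]
tool_rot: [-3.142, 0.001, 0.375]
contact_force: [0.8, -0.4, 0.2]
opening: 0.0004
grip_force: 0.0
```

send_rows([
  [[0.79,-0.73,0],[0,0,0]],
  [[0.79,-0.73,0],[0,0,0]],
  [[0.79,-0.73,0],[0,0,0]],
  [[0.79,-0.73,0],[0,0,0]],
  [[0.79,-0.73,0],[0,0,0]],
  [[0,0,0.85],[0,0,0]],
  [[0,0,0.85],[0,0,0]],
  [[0,0,0.85],[0,0,0]],
  [[0,0,0.85],[0,0,0]],
  [[0,0,0.85],[0,0,0]],
])

```text
time: 3.85
tool_pos: [0.5351, 0.2334, 0.1193]
tool_rot: [3.142, 0.001, 0.375]
contact_force: [-0.2, 1.4, 0.3]
opening: 0.0005
grip_force: 0.0
```

send_rows([
  [[0,0,0.3],[0,0,0]],
  [[0,0,0.3],[0,0,0]],
  [[0,0,0.3],[0,0,0]],
  [[0,0,0.3],[0,0,0]],
  [[0,0,0.3],[0,0,0]],
  [[0,0,0.2],[0,0,0]],
  [[0,0,0.2],[0,0,0]],
  [[0,0,0.2],[0,0,0]],
  [[0,0,0.2],[0,0,0]],
  [[0,0,0.2],[0,0,0]],
])

```text
time: 5.1
tool_pos: [0.5353, 0.2335, 0.0575]
tool_rot: [-3.142, 0.0, 0.375]
contact_force: [-2.2, 0.3, 1.6]
opening: 0.0005
grip_force: 1.5
```

send_rows([
  [[0,0,0.03],[0,0,0]],
  [[0,0,0.03],[0,0,0]],
  [[0,0,0.02],[0,0,0]],
  [[0,0,0.02],[0,0,0]],
  [[0,0,0.02],[0,0,0]],
  [[0,0,0],[0,0,0]],
  [[0,0,0],[0,0,0]],
  [[0,0,0],[0,0,0]],
  [[0,0,0],[0,0,0]],
  [[0,0,0],[0,0,0]],
])

```text
time: 6.35
tool_pos: [0.5354, 0.2335, 0.0571]
tool_rot: [3.141, -0.001, 0.375]
contact_force: [-7.3, -1.2, 20.0]
opening: 0.0002
grip_force: 10.0
```

send_rows([
  [[0,0,-0.5],[0,0,0]],
  [[0,0,-1],[0,0,0]],
  [[0,0,-1],[0,0,0]],
  [[0,0,-1],[0,0,0]],
  [[0,0,-1],[0,0,0]],
  [[0,0,-1],[0,0,0]],
  [[-0.92,0.64,0],[0,0,0]],
  [[-0.92,0.64,0],[0,0,0]],
  [[-0.92,0.64,0],[0,0,0]],
  [[-0.92,0.64,0],[0,0,0]],
])

```text
time: 7.6
tool_pos: [0.473, 0.1394, 0.1924]
tool_rot: [3.141, -0.0, 0.375]
contact_force: [0.5, -0.1, 0.8]
opening: 0.0
grip_force: 0.0
```

send_rows([
  [[-0.92,0.64,0],[0,0,0.11]],
  [[-0.7,0.84,0],[0,0,0]],
  [[-0.7,0.84,0],[0,0,0]],
  [[-0.7,0.84,0],[0,0,0]],
  [[-0.7,0.84,0],[0,0,0]],
  [[0,0,0],[0,0,-0.11]],
  [[0,0,0],[0,0,-0.11]],
  [[0,0,0],[0,0,-0.11]],
  [[0,0,0],[0,0,-0.11]],
  [[0,0,0],[0,0,-0.11]],
], gripper=0.2)

```text
time: 8.85
tool_pos: [0.4063, 0.0204, 0.1925]
tool_rot: [3.141, 0.0, 1.072]
contact_force: [-0.6, -0.0, -1.0]
opening: 0.055
grip_force: 0.0
```

```bash
python3 - <<'E'
from h import *
A=[];B=[]
for i in range(8):
    p,d=read_camera("top"); A.append(p.astype(float)); s,e=read_camera("side"); B.append(s.astype(float))
t=np.mean(A,0).astype(np.uint8); s=np.mean(B,0).astype(np.uint8); np.savez("pics/1.npz",t=t,s=s)
f=lambda im,u0,v0,u1,v1,w,h:cv2.resize(im[v0:v1,u0:u1],(w,h),interpolation=cv2.INTER_CUBIC)
im=np.zeros((600,800,3),np.uint8)
im[:300,:400]=f(t,195,180,265,232.5.__int__(),400,300)
im[:300,400:]=f(t,300,180,360,225,400,300)
im[300:,:400]=f(s,240,145,300,190,400,300)
im[300:,400:]=f(s,255,235,315,280,400,300)
cv2.imwrite("pics/c.png",im); print(robot.observe()["tool_pos"],robot.observe()["tool_rot"],robot.observe()["time"])
E
```

```text
[0.4060255  0.02060169 0.19245822] [3.14150785e+00 5.27147450e-05 1.06581224e+00] 9.65
```

View pics/c.png

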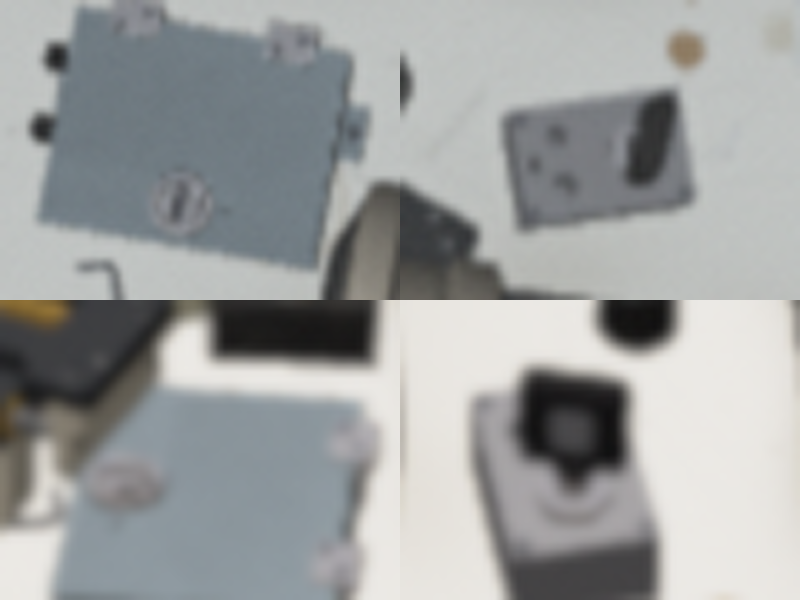

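The cover is shut. The stud centre is at about top px (226.2,214.8), with its slot near vertical in the image. The key grip is at top px ~(339.5,200) and side px (281,252). Next I'll compute positions from silhouette centroids.

```bash
python3 - <<'E'
from h import *
N=np.load("pics/1.npz"); t,s=N["t"],N["s"]
D=[read_camera("top")[1] for _ in range(6)]; D=np.median(D,0)
def tri(a,b):
    A=[];B=[]
    for n,(u,v) in (("top",a),("side",b)):
        K,R,tt=cal(n); d=R.T@np.linalg.inv(K)@[u,v,1]; d/=np.linalg.norm(d); M=np.eye(3)-np.outer(d,d); A.append(M); B.append(M@(-R.T@tt))
    x=np.linalg.solve(A[0]+A[1],B[0]+B[1]); return x.round(4),[np.linalg.norm(A[i]@x-B[i]).round(4) for i in(0,1)]
def blob(im,box,th):
    u0,v0,u1,v1=box; m=(im[v0:v1,u0:u1].max(2)<th).astype(np.uint8)
    c=max(cv2.findContours(m,cv2.RETR_EXTERNAL,cv2.CHAIN_APPROX_NONE)[0],key=cv2.contourArea)
    f=cv2.drawContours(np.zeros_like(m),[c],-1,1,-1); v,u=np.nonzero(f); return f,(u.mean()+u0,v.mean()+v0),u+u0,v+v0
for th in (70,90):
    ft,ct,u,v=blob(t,(330,190,350,212),th); fs,cs,_,_=blob(s,(268,242,294,263),th)
    print(th,ct,ft.sum(),cs,fs.sum(),tri(ct,cs))
    if th==70: print("\n".join("".join(".#"[x] for x in r) for r in fs))
    P=pts("top",D)[v,u]; q=P[P[:,2]>.095][:,:2]; w=np.linalg.svd(q-q.mean(0))[2]; print("yaw",np.arctan(w[0,1]/w[0,0]),len(q),q.mean(0),((q-q.mean(0))@w.T).std(0))
g=lambda im:cv2.cvtColor(im,cv2.COLOR_BGR2GRAY)
print(g(t)[206:224,216:237])
for z in (.06,.066): print("stud",ray("top",226.2,214.8,z).round(4))
for X,Y in [(110,410+75)]: pass
print("stud side",ray("side",240+125/6.667-.5,145+183/6.667-.5,.065).round(4), "flange side",ray("side",255+174/6.667-.5,235+192/6.667-.5,.046).round(4))
# case cover corners
for X,Y in [(75,8),(350,52),(317,268),(38,221)]: print("cov",ray("top",195+X/5.714-.5,180+Y/5.77-.5,.057).round(4))
E
```

```text
70 (np.float64(337.20754716981133), np.float64(200.50943396226415)) 53 (np.float64(280.42391304347825), np.float64(253.27717391304347)) 184 (array([ 0.5345, -0.1547,  0.0807]), [np.float64(0.001), np.float64(0.001)])
..........................
..........................
..........................
..........................
..........................
......##########..........
......##############......
......##############......
......##############......
......##############......
.....###############......
.....###############......
.....###############......
.....###############......
......##############......
......##############......
........############......
..........##########......
...........#####..........
............###...........
..........................
yaw -0.2340671685701114 47 [ 0.53180321 -0.15239597] [0.01075305 0.00344471]
90 (np.float64(337.1304347826087), np.float64(200.8695652173913)) 69 (np.float64(280.46190476190475), np.float64(253.3095238095238)) 210 (array([ 0.534 , -0.1545,  0.0802]), [np.float64(0.0016), np.float64(0.0016)])
yaw -0.2144326161627378
[... 1192 characters left out ...]
 122
  121 122 123]
 [124 124 124 126 123 124 126 130 135 136 136 141 132 125 119 116 119 123
  122 121 123]
 [137 130 132 128 126 125 122 124 129 133 136 128 116 114 116 121 120 120
  123 121 122]
 [174 159 160 151 147 146 138 134 128 126 128 125 117 116 121 120 121 122
  122 123 121]
 [191 185 186 182 180 181 175 165 151 146 146 145 132 130 127 127 125 126
  124 121 122]
 [193 194 194 195 193 193 190 187 182 180 180 175 160 158 151 147 148 144
  131 130 126]]
stud [0.4844 0.2027 0.06  ]
stud [0.484  0.2019 0.066 ]
stud side [0.487  0.1954 0.065 ] flange side [ 0.5361 -0.1567  0.046 ]
cov [0.5952 0.2666 0.057 ]
cov [0.5722 0.1086 0.057 ]
cov [0.4494 0.1251 0.057 ]
cov [0.4738 0.2841 0.057 ]
```

```bash
cat >> h.py <<'E'
from scipy.spatial.transform import Rotation as Ro
def plan(target,yaw,n):
    "n equal world steps, prints tool-frame rows"
    o=robot.observe(); p=np.array(o["tool_pos"]); R=Ro.from_euler("xyz",o["tool_rot"]); G=Ro.from_euler("xyz",[np.pi,0,yaw])
    rv=(R.inv()*G).as_rotvec()
    print("dyaw",rv[2].round(3)); 
    for i in range(n):
        Ri=R*Ro.from_rotvec(rv*i/n); s=Ri.inv().apply((np.array(target)-p)/n)/.025; print([[*map(float,s.round(2))],[*map(float,(rv/n/(np.pi/2)).round(3))]],end=", ")
    print()
E
python3 -c "
from h import *
plan([.5345,-.1555,.1925],2.92,11)"
```

```text
dyaw -1.854
[[-0.33, 0.72, -0.0], [0.0, 0.0, -0.107]], [[-0.45, 0.65, -0.0], [0.0, 0.0, -0.107]], [[-0.55, 0.57, -0.0], [0.0, 0.0, -0.107]], [[-0.64, 0.47, -0.0], [0.0, 0.0, -0.107]], [[-0.71, 0.35, -0.0], [0.0, 0.0, -0.107]], [[-0.76, 0.23, -0.0], [0.0, 0.0, -0.107]], [[-0.79, 0.1, -0.0], [0.0, 0.0, -0.107]], [[-0.79, -0.04, -0.0], [0.0, 0.0, -0.107]], [[-0.77, -0.17, -0.0], [0.0, 0.0, -0.107]], [[-0.74, -0.3, -0.0], [0.0, 0.0, -0.107]], [[-0.68, -0.41, -0.0], [0.0, 0.0, -0.107]],
```

send_rows([
  [[-0.33,0.72,0],[0,0,-0.107]],
  [[-0.45,0.65,0],[0,0,-0.107]],
  [[-0.55,0.57,0],[0,0,-0.107]],
  [[-0.64,0.47,0],[0,0,-0.107]],
  [[-0.71,0.35,0],[0,0,-0.107]],
  [[-0.76,0.23,0],[0,0,-0.107]],
  [[-0.79,0.1,0],[0,0,-0.107]],
  [[-0.79,-0.04,0],[0,0,-0.107]],
  [[-0.77,-0.17,0],[0,0,-0.107]],
  [[-0.74,-0.3,0],[0,0,-0.107]],
])

```text
time: 11.2
tool_pos: [0.5229, -0.1403, 0.1923]
tool_rot: [-3.142, -0.0, 2.752]
contact_force: [0.3, -1.0, -0.4]
opening: 0.0552
grip_force: 0.0
```

```bash
python3 -c "
from h import *
plan([.5345,-.1555,.1925],2.92,3)"
```

```text
dyaw -0.168
[[-0.22, -0.13, -0.0], [-0.0, -0.0, -0.036]], [[-0.21, -0.14, -0.0], [-0.0, -0.0, -0.036]], [[-0.2, -0.15, -0.0], [-0.0, -0.0, -0.036]],
```

send_rows([
  [[-0.22,-0.13,0],[0,0,-0.036]],
  [[-0.21,-0.14,0],[0,0,-0.036]],
  [[-0.2,-0.15,0],[0,0,-0.036]],
  [[0,0,0.8],[0,0,0]],
  [[0,0,0.8],[0,0,0]],
  [[0,0,0.8],[0,0,0]],
  [[0,0,0.8],[0,0,0]],
  [[0,0,0.8],[0,0,0]],
  [[0,0,0.6],[0,0,0]],
  [[0,0,0.44],[0,0,0]],
])

```text
time: 12.45
tool_pos: [0.5338, -0.1549, 0.0657]
tool_rot: [-3.142, -0.0, 2.916]
contact_force: [0.4, -0.3, 0.5]
opening: 0.0553
grip_force: 0.0
```

```bash
python3 - <<'E'
from h import *
o=robot.observe(); print(o["tool_pos"],o["tool_rot"],o["contact_force"],o["qpos"])
p,d=read_camera("side"); q,_=read_camera("top")
im=np.zeros((400,800,3),np.uint8); im[:,:400]=cv2.resize(p[215:285,245:315],(400,400),interpolation=cv2.INTER_CUBIC); im[:,400:]=cv2.resize(q[170:230,305:365],(400,400),interpolation=cv2.INTER_CUBIC)
cv2.imwrite("pics/d.png",im)
E
```

```text
[ 0.53381824 -0.15492492  0.06570581] [-3.14159243e+00 -4.15798740e-04  2.91634241e+00] [ 0.43816426 -0.28360512  0.45096252] [-4.20298877e-01  5.73008985e-01  1.63947563e+00 -1.00845963e-04
  9.29515912e-01 -1.76578461e+00]
```

View pics/d.png

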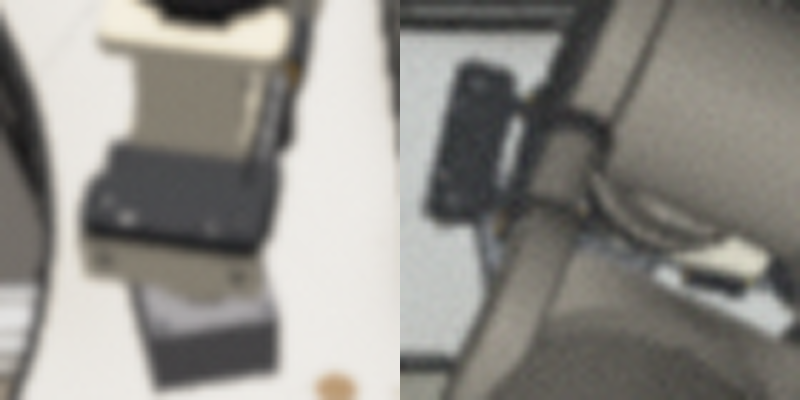

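The side view shows the gripper straddling the key over the block, and the key itself is hidden. I'll close the gripper.

send_rows([
  [[0,0,0],[0,0,0]],
  [[0,0,0],[0,0,0]],
  [[0,0,0],[0,0,0]],
  [[0,0,0],[0,0,0]],
  [[0,0,0],[0,0,0]],
  [[0,0,0],[0,0,0]],
  [[0,0,0],[0,0,0]],
  [[0,0,0],[0,0,0]],
  [[0,0,0],[0,0,0]],
  [[0,0,0],[0,0,0]],
], gripper=-1, force=50)

```text
time: 13.8
tool_pos: [0.534, -0.155, 0.0666]
tool_rot: [-3.142, 0.0, 2.916]
contact_force: [-1.1, 0.7, 3.6]
opening: 0.0136
grip_force: 50.0
```

send_rows([
  [[0,0,-0.3],[0,0,0]],
  [[0,0,-0.7],[0,0,0]],
  [[0,0,-0.8],[0,0,0]],
  [[0,0,-0.8],[0,0,0]],
  [[0,0,-0.8],[0,0,0]],
  [[0,0,-0.8],[0,0,0]],
  [[0,0,-0.4],[0,0,0]],
  [[0,0,0],[0,0,0]],
  [[0,0,0],[0,0,0]],
  [[0,0,0],[0,0,0]],
])

```text
time: 15.05
tool_pos: [0.5335, -0.1548, 0.1806]
tool_rot: [3.141, -0.002, 2.916]
contact_force: [0.1, -0.4, -1.3]
opening: 0.0141
grip_force: 50.0
```

```bash
python3 -c "
from h import *
o=robot.observe();print(o['contact_force'],o['torque'])
plan([.485,.2015,.16],2.95,20)"
```

```text
[ 0.09065167 -0.44115091 -1.31973679] [ 0.09073316 -0.16671647  0.00375384]
dyaw -0.034
[[0.25, 0.67, 0.04], [0.0, -0.0, -0.001]], [[0.25, 0.67, 0.04], [0.0, -0.0, -0.001]], [[0.25, 0.67, 0.04], [0.0, -0.0, -0.001]], [[0.25, 0.67, 0.04], [0.0, -0.0, -0.001]], [[0.25, 0.67, 0.04], [0.0, -0.0, -0.001]], [[0.25, 0.67, 0.04], [0.0, -0.0, -0.001]], [[0.25, 0.68, 0.04], [0.0, -0.0, -0.001]], [[0.25, 0.68, 0.04], [0.0, -0.0, -0.001]], [[0.24, 0.68, 0.04], [0.0, -0.0, -0.001]], [[0.24, 0.68, 0.04], [0.0, -0.0, -0.001]], [[0.24, 0.68, 0.04], [0.0, -0.0, -0.001]], [[0.24, 0.68, 0.04], [0.0, -0.0, -0.001]], [[0.24, 0.68, 0.04], [0.0, -0.0, -0.001]], [[0.24, 0.68, 0.04], [0.0, -0.0, -0.001]], [[0.24, 0.68, 0.04], [0.0, -0.0, -0.001]], [[0.24, 0.68, 0.04], [0.0, -0.0, -0.001]], [[0.24, 0.68, 0.04], [0.0, -0.0, -0.001]], [[0.23, 0.68, 0.04], [0.0, -0.0, -0.001]], [[0.23, 0.68, 0.04], [0.0, -0.0, -0.001]], [[0.23, 0.68, 0.04], [0.0, -0.0, -0.001]],
```

send_rows([
  [[0.25,0.67,0],[0,0,0]],
  [[0.25,0.67,0],[0,0,0]],
  [[0.25,0.67,0],[0,0,0]],
  [[0.25,0.67,0],[0,0,0]],
  [[0.25,0.67,0],[0,0,0]],
  [[0.25,0.67,0],[0,0,0]],
  [[0.25,0.68,0],[0,0,0]],
  [[0.25,0.68,0],[0,0,0]],
  [[0.25,0.68,0],[0,0,0]],
  [[0.25,0.68,0],[0,0,0]],
])

```text
time: 16.3
tool_pos: [0.5105, 0.0244, 0.1815]
tool_rot: [-3.141, 0.0, 2.916]
contact_force: [0.3, 0.3, -0.5]
opening: 0.0139
grip_force: 50.0
```

send_rows([
  [[0.24,0.68,0.08],[0,0,-0.002]],
  [[0.24,0.68,0.08],[0,0,-0.002]],
  [[0.24,0.68,0.08],[0,0,-0.002]],
  [[0.24,0.68,0.08],[0,0,-0.002]],
  [[0.24,0.68,0.08],[0,0,-0.002]],
  [[0.24,0.68,0.08],[0,0,-0.002]],
  [[0.24,0.68,0.08],[0,0,-0.002]],
  [[0.24,0.68,0.08],[0,0,-0.002]],
  [[0.24,0.68,0.08],[0,0,-0.002]],
  [[0.24,0.68,0.08],[0,0,-0.002]],
])

```text
time: 17.55
tool_pos: [0.4874, 0.2033, 0.1613]
tool_rot: [-3.142, 0.0, 2.948]
contact_force: [0.1, -1.3, -1.7]
opening: 0.0137
grip_force: 50.0
```

```bash
python3 - <<'E'
from h import *
o=robot.observe(); print(o["tool_pos"],o["tool_rot"],o["contact_force"],o["torque"],o["qpos"])
s=np.mean([read_camera("side")[0].astype(float) for _ in range(10)],0).astype(np.uint8); q=np.mean([read_camera("top")[0].astype(float) for _ in range(4)],0).astype(np.uint8)
np.savez("pics/2.npz",s=s,t=q)
im=np.zeros((500,800,3),np.uint8); im[:,:500]=cv2.resize(s[135:185,238:288],(500,500),interpolation=cv2.INTER_CUBIC); im[:300,500:]=cv2.resize(q[185:235,200:250],(300,300),interpolation=cv2.INTER_CUBIC)
cv2.imwrite("pics/e.png",im)
p=o["tool_pos"]
for h in (.0566,): print("tip proj",proj("side",[p[0],p[1],p[2]-h]),"stud proj",proj("side",[.485,.2015,.066]))
E
```

```text
[0.48739775 0.20325239 0.16129866] [-3.14153035e+00  9.34945172e-05  2.94800266e+00] [ 0.06157627 -1.25537646 -1.74333045] [ 0.08696421 -0.16806428  0.00898661] [ 2.49962286e-01  4.09420896e-01  1.61417650e+00 -1.07203221e-04
  1.11793755e+00 -1.12719714e+00]
tip proj [258.02779181 159.76020822] stud proj [257.53539165 170.45996647]
```

View pics/e.png

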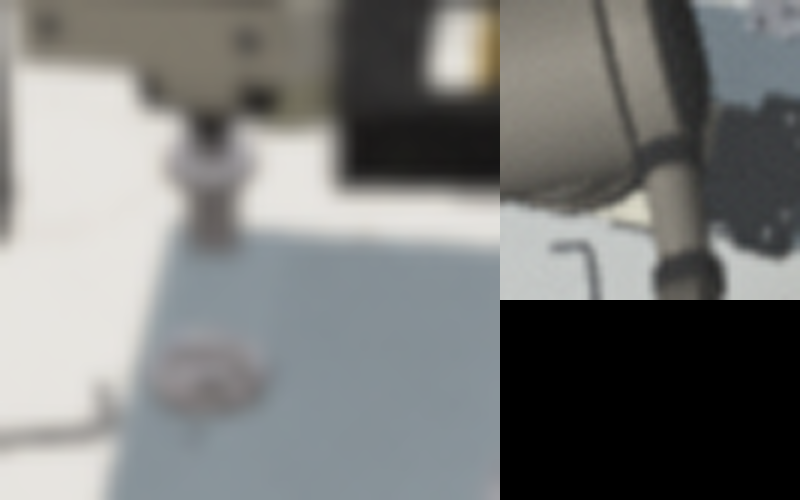

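The side crop shows the blade tip at side px (258.9,159.3) and the stud collar centred near (258.4,171.5 or slightly above), so the key is nearly over the stud. I'll correct by about 2 mm and descend.

send_rows([
  [[0.08,-0.1,0.18],[0,0,0]],
  [[0,0,0.18],[0,0,0]],
  [[0,0,0.18],[0,0,0]],
  [[0,0,0.18],[0,0,0]],
  [[0,0,0.18],[0,0,0]],
  [[0,0,0.18],[0,0,0]],
  [[0,0,0.18],[0,0,0]],
  [[0,0,0.18],[0,0,0]],
  [[0,0,0],[0,0,0]],
  [[0,0,0],[0,0,0]],
])

```text
time: 19.5
tool_pos: [0.4852, 0.2, 0.1255]
tool_rot: [3.142, 0.0, 2.948]
contact_force: [0.5, 0.5, -1.7]
opening: 0.0136
grip_force: 50.0
```

```bash
cat >> h.py <<'E'
def st():
    o=robot.observe(); f=lambda k:np.array(o[k]).round(4)
    print(o["time"],f("tool_pos"),f("tool_rot"),f("contact_force").round(2),f("torque").round(3))
E
python3 -c "
from h import *
st()"
```

```text
19.5 [0.4852 0.2    0.1255] [3.1416e+00 3.0000e-04 2.9478e+00] [ 0.49  0.54 -1.67] [ 0.089 -0.136  0.024]
```

send_rows([
  [[0,0,0.02],[0,0,0]],
  [[0,0,0.02],[0,0,0]],
  [[0,0,0.02],[0,0,0]],
  [[0,0,0.02],[0,0,0]],
  [[0,0,0.02],[0,0,0]],
  [[0,0,0.02],[0,0,0]],
  [[0,0,0.02],[0,0,0]],
  [[0,0,0.02],[0,0,0]],
  [[0,0,0],[0,0,0]],
  [[0,0,0],[0,0,0]],
])

```text
time: 20.75
tool_pos: [0.4852, 0.2, 0.1217]
tool_rot: [3.141, 0.0, 2.948]
contact_force: [-2.2, -0.5, 4.6]
opening: 0.0135
grip_force: 50.0
```

send_rows([
  [[0,0,-0.01],[0,0,0]],
  [[0,0.01,0],[0,0,0]],
  [[0,0.01,0],[0,0,0]],
  [[0,0.01,0],[0,0,0]],
  [[0,0.01,0],[0,0,0]],
  [[0,0.01,0],[0,0,0]],
  [[0,0,0],[0,0,0]],
  [[0,0,0],[0,0,0]],
  [[0,0,0],[0,0,0]],
  [[0,0,0],[0,0,0]],
])

```text
time: 22.0
tool_pos: [0.4853, 0.2012, 0.1217]
tool_rot: [-3.141, 0.0, 2.948]
contact_force: [0.1, 0.7, -0.8]
opening: 0.0137
grip_force: 50.0
```

send_rows([
  [[0,0,0.02],[0,0,0]],
  [[0,0,0.02],[0,0,0]],
  [[0,0,0.02],[0,0,0]],
  [[0,0,0.02],[0,0,0]],
  [[0,0,0],[0,0,0]],
  [[0,0,0],[0,0,0]],
  [[0,0,0],[0,0,0]],
  [[0,0,0],[0,0,0]],
  [[0,0,0],[0,0,0]],
  [[0,0,0],[0,0,0]],
])

```text
time: 23.25
tool_pos: [0.4854, 0.2013, 0.1197]
tool_rot: [3.141, 0.0, 2.948]
contact_force: [0.8, 3.2, -1.7]
opening: 0.0135
grip_force: 50.0
```

send_rows([
  [[0,0.01,0],[0,0,0]],
  [[0,0.01,0.02],[0,0,0]],
  [[0,0,0.02],[0,0,0]],
  [[0,0,0.02],[0,0,0]],
  [[0,0,0.02],[0,0,0]],
  [[0,0,0.02],[0,0,0]],
  [[0,0,0.02],[0,0,0]],
  [[0,0,0],[0,0,0]],
  [[0,0,0],[0,0,0]],
  [[0,0,0],[0,0,0]],
])

```text
time: 24.5
tool_pos: [0.4854, 0.2016, 0.1168]
tool_rot: [-3.141, 0.0, 2.948]
contact_force: [-1.9, -1.3, 4.7]
opening: 0.0139
grip_force: 50.0
```

```bash
python3 -c "
from h import *
st()"
```

```text
24.5 [0.4854 0.2016 0.1168] [-3.1414  0.      2.9478] [-1.86 -1.32  4.75] [-0.029  0.194 -0.029]
```

send_rows([
  [[0,0,0.02],[0,0,0]],
  [[0,0,0.02],[0,0,0]],
  [[0,0,0.02],[0,0,0]],
  [[0,0,0.02],[0,0,0]],
  [[0,0,0.02],[0,0,0]],
  [[0,0,0.02],[0,0,0]],
  [[0,0,0.02],[0,0,0]],
  [[0,0,0.02],[0,0,0]],
  [[0,0,0.02],[0,0,0]],
  [[0,0,0],[0,0,0]],
])

```text
time: 25.75
tool_pos: [0.4856, 0.2016, 0.113]
tool_rot: [-3.142, 0.001, 2.948]
contact_force: [-3.2, -2.0, 11.0]
opening: 0.0143
grip_force: 50.0
```

```bash
python3 -c "
from h import *
st()"
```

```text
25.75 [0.4856 0.2016 0.113 ] [-3.1416e+00  7.0000e-04  2.9479e+00] [-3.23 -2.02 11.05] [-0.136  0.565  0.024]
```

send_rows([
  [[0,0,0.02],[0,0,0]],
  [[0,0,0.01],[0,0,0.02]],
  [[0,0,0],[0,0,0.04]],
  [[0,0,0],[0,0,0.04]],
  [[0,0,0],[0,0,0.04]],
  [[0,0,0],[0,0,0.04]],
  [[0,0,0],[0,0,0.04]],
  [[0,0,0],[0,0,0.04]],
  [[0,0,0],[0,0,0]],
  [[0,0,0],[0,0,0]],
])

```text
time: 27.0
tool_pos: [0.4858, 0.2015, 0.1125]
tool_rot: [3.141, 0.001, 2.54]
contact_force: [-3.0, -2.9, 12.2]
opening: 0.0137
grip_force: 50.0
```

```bash
python3 -c "
from h import *
st()"
```

```text
27.0 [0.4858 0.2015 0.1125] [3.1411e+00 1.3000e-03 2.5396e+00] [-2.99 -2.93 12.17] [-0.383  0.564  0.078]
```

send_rows([
  [[0,0,0],[0,0,0.04]],
  [[0,0,0],[0,0,0.04]],
  [[0,0,0],[0,0,0.04]],
  [[0,0,0],[0,0,0.04]],
  [[0,0,0],[0,0,0.04]],
  [[0,0,0],[0,0,0.04]],
  [[0,0,0],[0,0,0.04]],
  [[0,0,0],[0,0,0.04]],
  [[0,0,0],[0,0,0]],
  [[0,0,0],[0,0,0]],
])

```text
time: 28.25
tool_pos: [0.4854, 0.2011, 0.1123]
tool_rot: [-3.141, 0.001, 2.037]
contact_force: [-3.8, -3.6, 12.6]
opening: 0.0139
grip_force: 50.0
```

```bash
python3 -c "
from h import *
st()"
```

```text
28.25 [0.4854 0.2011 0.1123] [-3.1413e+00  1.1000e-03  2.0370e+00] [-3.84 -3.58 12.56] [-0.761  0.767 -0.009]
```

send_rows([
  [[0,0,0],[0,0,0.04]],
  [[0,0,0],[0,0,0.04]],
  [[0,0,0],[0,0,0.04]],
  [[0,0,0],[0,0,0.04]],
  [[0,0,0],[0,0,0.04]],
  [[0,0,0],[0,0,0.02]],
  [[0,0,0],[0,0,0]],
  [[0,0,0],[0,0,0]],
  [[0,0,0],[0,0,0]],
  [[0,0,0],[0,0,0]],
])

```text
time: 29.5
tool_pos: [0.485, 0.201, 0.1122]
tool_rot: [-3.141, 0.001, 1.692]
contact_force: [-4.7, -3.2, 11.2]
opening: 0.0136
grip_force: 50.0
```

```bash
python3 -c "
from h import *
st()"
```

```text
29.5 [0.485  0.201  0.1122] [-3.1408e+00  1.3000e-03  1.6915e+00] [-4.69 -3.18 11.23] [-0.814  1.019  0.037]
```

send_rows([
  [[0,0,-0.02],[0,0,0]],
  [[0,0,-0.02],[0,0,0]],
  [[0,0,0],[0,0,0.006]],
  [[0,0,0],[0,0,0.006]],
  [[0,0,0],[0,0,0.006]],
  [[0,0,0],[0,0,0.006]],
  [[0,0,0],[0,0,0.006]],
  [[0,0,0],[0,0,0]],
  [[0,0,0],[0,0,0]],
  [[0,0,0],[0,0,0]],
])

```text
time: 30.75
tool_pos: [0.4849, 0.201, 0.1127]
tool_rot: [-3.14, 0.001, 1.644]
contact_force: [-3.2, -3.8, 8.8]
opening: 0.0138
grip_force: 50.0
```

```bash
python3 -c "
from h import *
st()"
```

```text
30.75 [0.4849 0.201  0.1127] [-3.1403e+00  1.4000e-03  1.6444e+00] [-3.25 -3.78  8.81] [-0.664  0.76   0.047]
```

send_rows([
  [[0,0,-0.02],[0,0,0]],
  [[0,0,0],[0,0,0.006]],
  [[0,0,0],[0,0,0.006]],
  [[0,0,0],[0,0,0.006]],
  [[0,0,0],[0,0,0.006]],
  [[0,0,0],[0,0,0.006]],
  [[0,0,0],[0,0,0]],
  [[0,0,0],[0,0,0]],
  [[0,0,0],[0,0,0]],
  [[0,0,0],[0,0,0]],
])

```text
time: 32.0
tool_pos: [0.4848, 0.201, 0.1128]
tool_rot: [-3.14, 0.001, 1.597]
contact_force: [-2.7, -2.5, 6.1]
opening: 0.014
grip_force: 50.0
```

```bash
python3 -c "
from h import *
st()"
```

```text
32.0 [0.4848 0.201  0.1128] [-3.1400e+00  1.5000e-03  1.5973e+00] [-2.69 -2.54  6.07] [-0.697  0.628  0.089]
```

send_rows([
  [[0,0,0],[0,0,0.006]],
  [[0,0,0],[0,0,0.006]],
  [[0,0,0],[0,0,0.006]],
  [[0,0,0],[0,0,0.006]],
  [[0,0,0],[0,0,0.006]],
  [[0,0,0],[0,0,0.004]],
  [[0,0,0],[0,0,0]],
  [[0,0,0],[0,0,0]],
  [[0,0,0],[0,0,0]],
  [[0,0,0],[0,0,0]],
])

```text
time: 33.25
tool_pos: [0.4848, 0.201, 0.1128]
tool_rot: [-3.14, 0.002, 1.544]
contact_force: [-2.3, -2.3, 5.4]
opening: 0.0137
grip_force: 50.0
```

```bash
python3 -c "
from h import *
st()"
```

```text
33.25 [0.4848 0.201  0.1128] [-3.1400e+00  1.6000e-03  1.5439e+00] [-2.31 -2.26  5.42] [-0.652  0.646  0.064]
```

send_rows([
  [[0,0,0],[0,0,0.006]],
  [[0,0,0],[0,0,0.006]],
  [[0,0,0],[0,0,0.006]],
  [[0,0,0],[0,0,0.006]],
  [[0,0,0],[0,0,0.006]],
  [[0,0,0],[0,0,0.004]],
  [[0,0,0],[0,0,0]],
  [[0,0,0],[0,0,0]],
  [[0,0,0],[0,0,0]],
  [[0,0,0],[0,0,0]],
])

```text
time: 34.5
tool_pos: [0.4847, 0.201, 0.1128]
tool_rot: [-3.14, 0.002, 1.49]
contact_force: [-2.7, -2.3, 5.2]
opening: 0.014
grip_force: 50.0
```

send_rows([
  [[0,0,0],[0,0,0.006]],
  [[0,0,0],[0,0,0.006]],
  [[0,0,0],[0,0,0.006]],
  [[0,0,0],[0,0,0.006]],
  [[0,0,0],[0,0,0.006]],
  [[0,0,0],[0,0,0.004]],
  [[0,0,0],[0,0,0]],
  [[0,0,0],[0,0,0]],
  [[0,0,0],[0,0,0]],
  [[0,0,0],[0,0,0]],
])

```text
time: 35.75
tool_pos: [0.4847, 0.201, 0.1127]
tool_rot: [-3.14, 0.002, 1.437]
contact_force: [-2.6, -3.3, 5.2]
opening: 0.0138
grip_force: 50.0
```

send_rows([
  [[0,0,0],[0,0,0.006]],
  [[0,0,0],[0,0,0.006]],
  [[0,0,0],[0,0,0.006]],
  [[0,0,0],[0,0,0.006]],
  [[0,0,0],[0,0,0.006]],
  [[0,0,0],[0,0,0.004]],
  [[0,0,0],[0,0,0]],
  [[0,0,0],[0,0,0]],
  [[0,0,0],[0,0,0]],
  [[0,0,0],[0,0,0]],
])

```text
time: 37.0
tool_pos: [0.4846, 0.201, 0.1127]
tool_rot: [-3.14, 0.002, 1.384]
contact_force: [-3.4, -1.6, 5.4]
opening: 0.014
grip_force: 50.0
```

```bash
python3 -c "
from h import *
st()"
```

```text
37.0 [0.4846 0.201  0.1127] [-3.1397e+00  2.0000e-03  1.3835e+00] [-3.41 -1.55  5.43] [-0.635  0.75   0.066]
```

send_rows([
  [[0,0,0],[0,0,0.006]],
  [[0,0,0],[0,0,0.006]],
  [[0,0,0],[0,0,0.006]],
  [[0,0,0],[0,0,0.006]],
  [[0,0,0],[0,0,0.006]],
  [[0,0,0],[0,0,0.004]],
  [[0,0,0],[0,0,0]],
  [[0,0,0],[0,0,0]],
  [[0,0,0],[0,0,0]],
  [[0,0,0],[0,0,0]],
])

```text
time: 38.25
tool_pos: [0.4845, 0.201, 0.1127]
tool_rot: [-3.14, 0.002, 1.33]
contact_force: [-3.2, -2.0, 5.6]
opening: 0.0137
grip_force: 50.0
```

send_rows([
  [[0,0,0],[0,0,0.006]],
  [[0,0,0],[0,0,0.006]],
  [[0,0,0],[0,0,0.006]],
  [[0,0,0],[0,0,0.006]],
  [[0,0,0],[0,0,0.006]],
  [[0,0,0],[0,0,0.004]],
  [[0,0,0],[0,0,0]],
  [[0,0,0],[0,0,0]],
  [[0,0,0],[0,0,0]],
  [[0,0,0],[0,0,0]],
])

```text
time: 39.5
tool_pos: [0.4845, 0.2011, 0.1127]
tool_rot: [-3.14, 0.002, 1.277]
contact_force: [-3.2, -2.7, 6.5]
opening: 0.0138
grip_force: 50.0
```

```bash
python3 -c "
from h import *
st()"
```

```text
39.5 [0.4845 0.2011 0.1127] [-3.1398e+00  2.1000e-03  1.2767e+00] [-3.18 -2.67  6.46] [-0.626  0.876  0.003]
```

send_rows([
  [[0,0,0],[0,0,0.006]],
  [[0,0,0],[0,0,0.006]],
  [[0,0,0],[0,0,0.006]],
  [[0,0,0],[0,0,0.006]],
  [[0,0,0],[0,0,0.006]],
  [[0,0,0],[0,0,0]],
  [[0,0,0],[0,0,0]],
  [[0,0,0],[0,0,0]],
  [[0,0,0],[0,0,0]],
  [[0,0,0],[0,0,0]],
])

```text
time: 40.75
tool_pos: [0.4845, 0.2011, 0.113]
tool_rot: [-3.14, 0.002, 1.23]
contact_force: [-4.4, -3.3, 8.6]
opening: 0.0137
grip_force: 50.0
```

```bash
python3 -c "
from h import *
st()"
```

```text
40.75 [0.4845 0.2011 0.113 ] [-3.1400e+00  2.1000e-03  1.2296e+00] [-4.44 -3.32  8.56] [-0.63   0.988  0.006]
```

send_rows([
  [[0,0,0],[0,0,0.004]],
  [[0,0,0],[0,0,0.004]],
  [[0,0,-0.02],[0,0,0]],
  [[0,0,-0.02],[0,0,0]],
  [[0,0,-0.02],[0,0,0]],
  [[0,0,0],[0,0,0]],
  [[0,0,0],[0,0,0]],
  [[0,0,0],[0,0,0]],
  [[0,0,0],[0,0,0]],
  [[0,0,0],[0,0,0]],
])

```text
time: 42.0
tool_pos: [0.4847, 0.2013, 0.1145]
tool_rot: [-3.14, 0.002, 1.217]
contact_force: [-5.9, -1.4, 7.6]
opening: 0.0137
grip_force: 50.0
```

```bash
python3 -c "
from h import *
st()"
```

```text
42.0 [0.4847 0.2013 0.1145] [-3.1403e+00  1.5000e-03  1.2169e+00] [-5.9  -1.42  7.61] [-0.46   0.862  0.009]
```

send_rows([
  [[0,0,-0.04],[0,0,0]],
  [[0,0,-0.04],[0,0,0]],
  [[0,0,-0.06],[0,0,0]],
  [[0,0,-0.1],[0,0,0]],
  [[0,0,-0.1],[0,0,0]],
  [[0,0,-0.3],[0,0,0]],
  [[0,0,-0.5],[0,0,0]],
  [[0,0,-0.6],[0,0,0]],
  [[0,0,-0.6],[0,0,0]],
  [[0,0,-0.4],[0,0,0]],
])

```text
time: 43.25
tool_pos: [0.4858, 0.2018, 0.1844]
tool_rot: [3.14, -0.001, 1.217]
contact_force: [0.6, -0.4, -1.4]
opening: 0.0137
grip_force: 50.0
```

```bash
python3 -c "
from h import *
st()
plan([.534,-.155,.183],2.916,20)
"
```

```text
43.25 [0.4858 0.2018 0.1844] [ 3.1402e+00 -9.0000e-04  1.2168e+00] [ 0.61 -0.38 -1.45] [-0.01  -0.05   0.009]
dyaw -1.699
[[-0.64, 0.34, 0.0], [0.0, 0.0, -0.054]], [[-0.66, 0.28, 0.0], [0.0, 0.0, -0.054]], [[-0.68, 0.23, 0.0], [0.0, 0.0, -0.054]], [[-0.7, 0.17, 0.0], [0.0, 0.0, -0.054]], [[-0.71, 0.11, 0.0], [0.0, 0.0, -0.054]], [[-0.72, 0.05, 0.0], [0.0, 0.0, -0.054]], [[-0.72, -0.02, 0.0], [0.0, 0.0, -0.054]], [[-0.72, -0.08, 0.0], [0.0, 0.0, -0.054]], [[-0.71, -0.14, 0.0], [0.0, 0.0, -0.054]], [[-0.69, -0.2, 0.0], [0.0, 0.0, -0.054]], [[-0.67, -0.25, 0.0], [0.0, 0.0, -0.054]], [[-0.65, -0.31, 0.0], [0.0, 0.0, -0.054]], [[-0.62, -0.36, 0.0], [0.0, 0.0, -0.054]], [[-0.59, -0.42, 0.0], [0.0, 0.0, -0.054]], [[-0.55, -0.46, 0.0], [0.0, 0.0, -0.054]], [[-0.51, -0.51, 0.0], [0.0, 0.0, -0.054]], [[-0.46, -0.55, 0.0], [0.0, 0.0, -0.054]], [[-0.42, -0.59, 0.0], [0.0, 0.0, -0.054]], [[-0.36, -0.62, 0.0], [0.0, 0.0, -0.054]], [[-0.31, -0.65, 0.0], [0.0, 0.0, -0.054]],
```

send_rows([
  [[-0.64,0.34,0],[0,0,-0.054]],
  [[-0.66,0.28,0],[0,0,-0.054]],
  [[-0.68,0.23,0],[0,0,-0.054]],
  [[-0.7,0.17,0],[0,0,-0.054]],
  [[-0.71,0.11,0],[0,0,-0.054]],
  [[-0.72,0.05,0],[0,0,-0.054]],
  [[-0.72,-0.02,0],[0,0,-0.054]],
  [[-0.72,-0.08,0],[0,0,-0.054]],
  [[-0.71,-0.14,0],[0,0,-0.054]],
  [[-0.69,-0.2,0],[0,0,-0.054]],
])

```text
time: 44.5
tool_pos: [0.5095, 0.0226, 0.1833]
tool_rot: [-3.142, 0.0, 2.068]
contact_force: [-0.2, -0.7, -0.5]
opening: 0.0134
grip_force: 50.0
```

send_rows([
  [[-0.67,-0.25,0],[0,0,-0.054]],
  [[-0.65,-0.31,0],[0,0,-0.054]],
  [[-0.62,-0.36,0],[0,0,-0.054]],
  [[-0.59,-0.42,0],[0,0,-0.054]],
  [[-0.55,-0.46,0],[0,0,-0.054]],
  [[-0.51,-0.51,0],[0,0,-0.054]],
  [[-0.46,-0.55,0],[0,0,-0.054]],
  [[-0.42,-0.59,0],[0,0,-0.054]],
  [[-0.36,-0.62,0],[0,0,-0.054]],
  [[-0.31,-0.65,0],[0,0,-0.054]],
])

```text
time: 45.75
tool_pos: [0.5334, -0.1556, 0.1833]
tool_rot: [-3.142, -0.0, 2.916]
contact_force: [-0.2, -0.0, -1.9]
opening: 0.0135
grip_force: 50.0
```

```bash
python3 - <<'E'
from h import *
st(); plan([.534,-.155,.17],2.916,1)
t,s=[np.mean([read_camera(n)[0].astype(float) for _ in range(4)],0).astype(np.uint8) for n in("top","side")]
im=np.zeros((400,800,3),np.uint8); im[:,:400]=cv2.resize(t[200:230,210:240],(400,400),interpolation=cv2.INTER_CUBIC); im[:,400:]=cv2.resize(s[215:285,245:315],(400,400),interpolation=cv2.INTER_CUBIC)
cv2.imwrite("pics/f.png",im)
E
```

```text
45.75 [ 0.5334 -0.1556  0.1833] [-3.1416e+00 -1.0000e-04  2.9160e+00] [-0.16 -0.03 -1.91] [ 0.134 -0.157 -0.   ]
dyaw -0.0
[[-0.02, 0.03, 0.53], [-0.0, -0.0, -0.0]],
```

View pics/f.png

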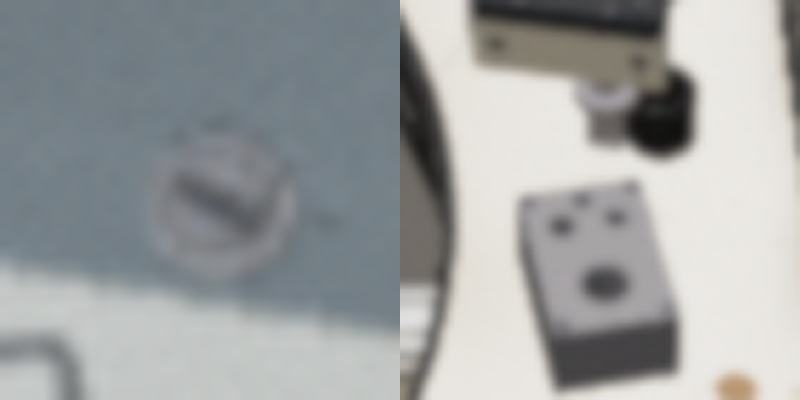

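The top crop shows the stud slot turned to about 0.27 rad past the case's y axis. The side crop shows the key above the empty hole at side px (280.5,264.3). I'll lower it to the recorded home pose.

send_rows([
  [[-0.02,0.03,0.6],[0,0,0]],
  [[0,0,0.8],[0,0,0]],
  [[0,0,0.8],[0,0,0]],
  [[0,0,0.6],[0,0,0]],
  [[0,0,0.4],[0,0,0]],
  [[0,0,0.4],[0,0,0]],
  [[0,0,0.3],[0,0,0]],
  [[0,0,0.2],[0,0,0]],
  [[0,0,0.1],[0,0,0]],
  [[0,0,0],[0,0,0]],
])

```text
time: 47.4
tool_pos: [0.5341, -0.1545, 0.078]
tool_rot: [-3.141, 0.0, 2.913]
contact_force: [-0.3, -0.0, -1.1]
opening: 0.0136
grip_force: 50.0
```

No contact, so the tip is already well inside the hole. I'll continue down.

send_rows([
  [[0,0,0.08],[0,0,0]],
  [[0,0,0.08],[0,0,0]],
  [[0,0,0.08],[0,0,0]],
  [[0,0,0.08],[0,0,0]],
  [[0,0,0.06],[0,0,0]],
  [[0,0,0.04],[0,0,0]],
  [[0,0,0.02],[0,0,0]],
  [[0,0,0],[0,0,0]],
  [[0,0,0],[0,0,0]],
  [[0,0,0],[0,0,0]],
])

```text
time: 48.65
tool_pos: [0.5341, -0.1545, 0.067]
tool_rot: [-3.141, 0.0, 2.913]
contact_force: [0.3, -1.0, -1.7]
opening: 0.0136
grip_force: 50.0
```

send_rows([
  [[0,0,0.01],[0,0,0]],
  [[0,0,0],[0,0,0]],
  [[0,0,0],[0,0,0]],
  [[0,0,0],[0,0,0]],
  [[0,0,0],[0,0,0]],
  [[0,0,0],[0,0,0]],
  [[0,0,0],[0,0,0]],
  [[0,0,0],[0,0,0]],
  [[0,0,0],[0,0,0]],
  [[0,0,0],[0,0,0]],
], gripper=0.2)

```text
time: 49.9
tool_pos: [0.534, -0.1545, 0.0667]
tool_rot: [-3.142, 0.0, 2.913]
contact_force: [-0.0, 0.4, 0.5]
opening: 0.0551
grip_force: 0.0
```

send_rows([
  [[0,0,-0.2],[0,0,0]],
  [[0,0,-0.6],[0,0,0]],
  [[0,0,-0.8],[0,0,0]],
  [[0,0,-0.8],[0,0,0]],
  [[0,0,-0.8],[0,0,0]],
  [[0,0,-0.8],[0,0,0]],
  [[0,0,-0.8],[0,0,0]],
  [[0.8,0,0],[0,0,0]],
  [[0.8,0,0],[0,0,0]],
  [[0.8,0,0],[0,0,0]],
])

```text
time: 51.15
tool_pos: [0.4751, -0.1408, 0.1879]
tool_rot: [-3.141, 0.001, 2.913]
contact_force: [-0.1, 0.1, 0.2]
opening: 0.0551
grip_force: 0.0
```

send_rows([
  [[0.8,0.6,0],[0,0,0]],
  [[0.8,0.6,0],[0,0,0]],
  [[0.8,0.6,0],[0,0,0]],
  [[0.4,0.6,0],[0,0,0]],
  [[0,0.6,0],[0,0,0]],
  [[0,0.6,0],[0,0,0]],
  [[0,0.6,0],[0,0,0]],
  [[0,0,0],[0,0,0]],
  [[0,0,0],[0,0,0]],
  [[0,0,0],[0,0,0]],
])

```text
time: 52.4
tool_pos: [0.4312, -0.0231, 0.1866]
tool_rot: [-3.141, -0.0, 2.913]
contact_force: [-0.5, 0.1, -0.0]
opening: 0.055
grip_force: 0.0
```

```bash
python3 - <<'E'
from h import *
st()
t,s=[np.mean([read_camera(n)[0].astype(float) for _ in range(4)],0).astype(np.uint8) for n in("top","side")]
f=lambda i,u,v,w,h:cv2.resize(i[v:v+h,u:u+w],(400,300),interpolation=cv2.INTER_CUBIC)
cv2.imwrite("pics/g.png",np.vstack([np.hstack([f(t,195,180,70,52),f(t,300,180,60,45)]),np.hstack([f(s,240,145,60,45),f(s,255,235,60,45)])]))
d=np.median([read_camera("side")[1] for _ in range(5)],0); m=s[242:263,268:294].max(2)<80; Z=pts("side",d)[242:263,268:294][m]; print("key top z",np.percentile(Z[:,2],[50,95]))
E
```

```text
52.4 [ 0.4312 -0.0231  0.1866] [-3.1414e+00 -1.0000e-04  2.9127e+00] [-0.45  0.12 -0.04] [ 0.049 -0.175  0.033]
key top z [0.08874149 0.1043303 ]
```

View pics/g.png

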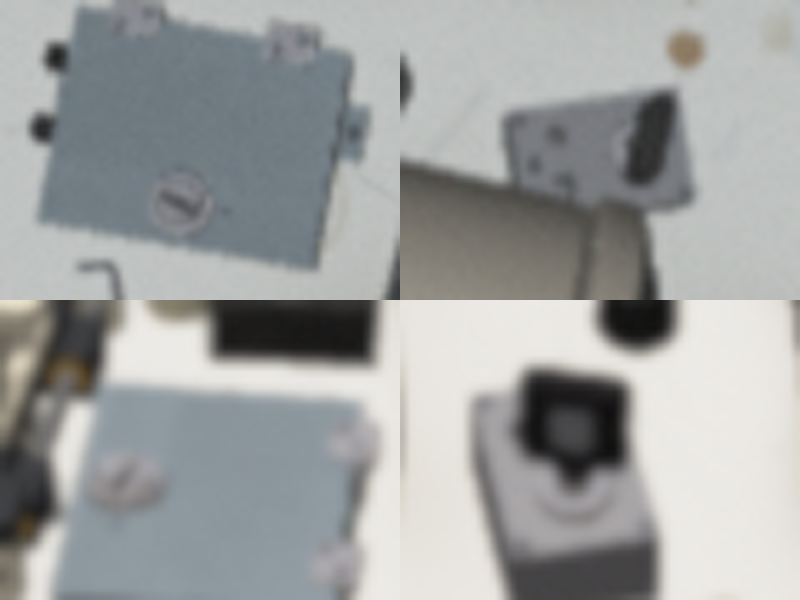

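The key is back in its hole, upright and seated as at the start (side grip at crop (575,420), unchanged). The cover is shut and the slot is turned, so I'm handing in.

```bash
python3 -c "
from cell import robot
print(robot.hand_in())"
```

```text
the job is handed in; nothing more can be done
None
```

I handed the job in at about 53 s: the cover is shut, the stud is turned and up in its catch by force, height and picture, and the key is back fully down in its hole; the hand-in gave no verdict.

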